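# Isolate the flat-disc sharpener and find the socket for its arbor nut

## Task

The sharpening machine's worn disc is due for a change: first pull the safety key out of the machine's switch and lay it in the metal parts dish. Then try sockets from the tray on the nut in the middle of the disc until you have the one that fits, meaning it goes right down to the washer and turns the nut with it instead of slipping round; stand any that does not fit back upright in the tray, and leave the other things on the bench alone. Finish while still holding the right socket in the gripper, upright and fully down on the nut, ready to undo it.

Things in the scene. Friction and masses are not known exactly. Their poses are not given: they have to be found in the camera images.
- machine: flat-disc sharpening machine, fixed: a blue and grey box 220 (its x) by 330 (its y) mm, flat deck 120 mm above the bench. Origin under the box's centre, z up. On the deck stand the disc (+y end) and the switch block with the key (-y end). Past the disc, at x = +92 mm, a 10 mm thick tool-rest bar runs from y = 0 to 140, top 157 mm above the bench
- nut (a point): centre of the top face of the washer under the arbor nut, mid-disc, 139 mm above the bench (washer 38 mm across; disc 150 mm across with three dark slots, top 135 mm up). The steel hex nut stands on it: 19 mm across flats, one pair of flats square to this frame's x axis (hence every 60 degrees), hex 9 mm high. z up; the frame turns with nut and disc
- stud_end (a point): tip of the 12 mm stud on the arbor's axis, 19 mm above nut. Above its full hex (up to 9 mm over the washer) the nut narrows to 17.5 mm across flats up to 10.5 mm, then to a round collar 16 mm across up to 12.5 mm
- arbor (a joint): angle of the upright arbor (rad), counter-clockwise from above. Nut, washer and disc are one piece on it. It turns either way without limit, stiff (about 0.3 N m), and stays where it is left
- key_slot (a point): centre of the mouth of the key slot, in the flat top of the black switch block (70 by 56 mm, 28 mm high) on the deck, 148 mm above the bench; the slot is 17.5 mm (along this frame's x) by 9.5 mm (y) and 26 mm deep. Axes as the machine's
- key: grey plastic safety key plugged in the slot. Origin at the tip of its tongue, z towards the grip tab. Tongue 16 (x) by 8 (y) mm, 24 long, notched on its narrow edges; then the grip tab 30 (x) by 10 (y) mm, z = 24 to 50 mm, all above the switch block. Sprung balls click into the notches: about 10 N straight up frees it, after some 4 mm it slides easily. 30 g
- key_mid (a point): middle of the key, 25 mm above its origin along its z
- dish: round metal parts dish, loose, 120 mm across the rim, 28 mm high, 3 mm wall, narrower at the foot. Origin under its centre
- tray: steel tray fixed to the bench, 100 (its x) by 240 (its y) mm outside, 20 mm high, 3 mm walls and a flat 3 mm floor. Origin under its centre. The three sockets stand in it in one row along its y axis, 75 mm apart, the middle one at the tray's centre, in any order
- socket_a: steel deep socket, round, 30 mm across, 70 mm long, standing mouth down. Origin at the centre of the mouth's rim, z up to the drive end (square hole). Hex cavity 32 mm deep, a pair of flats square to this frame's x; hex size not marked. Of the three, one fits; one is too small (stops 7 mm or more above the washer); one is too large (goes down, but turns without the nut)
- socket_b: deep socket as socket_a, but 26 mm across. Each socket weighs about 220 g (180 to 290)
- socket_c: deep socket as socket_a, but 28 mm across. Each mouth has a small lead-in chamfer, 3 mm high and 1.2 mm wide. Whichever socket fits has about 1 mm of play on the nut and some 10 degrees of turning play either way
- chisel: wood chisel lying on the bench beyond the machine, 250 mm long; leave it alone. Origin on its underside where the blade meets the handle
- clamp: yellow and black bar clamp lying on the bench, 270 mm long, 26 mm high; leave it alone. Origin under the middle of its bar
- sanding_block: cork sanding block 70 by 110 by 37 mm lying on the bench near the robot; leave it alone. Origin under its centre
Mind the look-alikes: they are no part of the job. Leave any blue or yellow look-alike of the socket_a alone.

How it is judged:
By the outcome, as a careful person would: the job done as asked, in the order asked, and still so for the second after the job is handed in, while the arm keeps its last pose, push and grip.
It also fails if it takes over 72 s, if anything falls off the work surface, if the arm or the gripper's body presses on something with over 40 N, if the wrist force passes 120 N, or if a joint passes its speed limit or range.

## Robot

A 6-joint arm with a two-finger parallel gripper is mounted at the origin on the work surface. World frame = base frame: x ahead of the robot, y to its left, z up, the work surface at z = 0. Lengths are in m, angles in rad, forces in N, time in s.
With the tool pointing down it reaches from about 0.425 to 0.925 m from the base axis. Payload 12.5 kg.
Tool frame: the origin (TCP) lies at the very end of the fingers, on their centre line; the grasp point (between the pads) lies 19 mm behind it; z points along the fingers, x is the direction in which the jaws open and shut, and the axes are right-handed (so a half turn about z gives the same grasp; the last joint's range is limited). The gripper opens to 85 mm and grips with 20 to 120 N. Pads are 22 mm wide; open, the fingers measure 114 mm over their backs; the gripper's body (76 mm by 85 mm) begins 54 mm behind the grasp point. The pads swing forward as they close: fully open they stand 13 mm farther back than shut.
Start: joints at [-1.32, 0.491, 1.559, -0, 1.092, -0.106], TCP at [0.218, -0.586, 0.231] pointing down, gripper open.
Joint ranges: [-3.1, 3.1], [-0.84, 2.19], [0.05, 2.79], [-1.13, 4.28], [0.06, 2.93], [-2.69, 2.69]. Speed limits (rad/s): [2.22, 2.22, 2.79, 3.14, 3.14, 3.14].

## Interface

Orientations are given as a 3x3 rotation matrix whose columns are the frame's x, y, z axes.
In Python, from workcell import * gives the robot as it stands.
- The arm moves only by the tool drive_tool, never from a script. Its arguments are lists of equal length, an entry for each row: "linear": the shift along the world's x, y, z in mm, a list of three; "angular": the turn, a rotation vector about the world's x, y, z in rad, a list of three; "gripper": the gripper command: -1 is shut, 1 is fully open, values between are in proportion. A call has 1 to 5 rows; each row is the pose to reach, as a shift and turn from the pose commanded when the call began; what a row does not reach only later rows make up. A row lasts 1/8 s, in which the tool goes at most 62.5 mm and 10.7 degrees, less where a joint would pass 70% of its speed; a pose out of reach is approached as far as the arm can. A call with a gripper value outside its range is refused whole. The fingers move at their own pace and stop on an object; "newtons" is the grip in N (left out, the last holds). Time passes only in rows, so rows that repeat a pose let the fingers close. It gives the time, the measured TCP pose, the force and the opening at its end, in the units of the state.
- observe(): the state, without advancing time (a new reading comes with each control period).
- snapshot(name): name is "scene" or "top" or "wrist"; returns a dict with "img" (420x560x3 uint8, red, green, blue), "z_map" (420x560 float32, m along the optical axis (not along the pixel's ray), 0 where there is no reading), "mtx" (3x3 intrinsics, pixels), "dist" ([k1, k2, p1, p2, k3] as OpenCV has them; the pictures are not rectified), "eye" and "attitude" of the camera in the world. Camera axes: x right, y down, z forward; pixel columns grow to the right and rows downward; lengths in m; the calibration is good to about 2 mm. A picture is of the moment at which its call begins.
- close_job(): hands the job in, once; it reports no verdict.
The state is a dict: "t": time; "qpos": joint angles; "dq": joint speeds; "tau": joint torques, N m; "tcp_pos": TCP position; "eef_rot": TCP orientation; "force": force on the tool from outside, world axes, zero at the start; "torque": the same for the moment, N m; "gripper_width": opening from 0.0 (shut) to 1.0 (fully open).
Only numpy, scipy, OpenCV 4.12 (cv2) and the standard library are available. Lean on these libraries where they do the work, as an engineer would, in place of code of your own. Each camera call takes 0.05 s, during which the arm holds its last target.

## Working session

There is one attempt and no reset: what is moved stays moved. The work goes in short steps, Python scripts to look and compute and a tool call to move; the robot and the scene stay as the last step left them, time stands still between calls to the robot, and variables do not carry over. Pictures are saved under pics/ and viewed, and the job is handed in when it is done.

Besides the shell and the picture viewer there is one more tool, called after ">>>" by a JSON object that holds its "api" and its "payload". drive_tool: Moves the arm, as the interface text tells. Its arguments: {"type":"object","properties":{"linear":{"type":"array"},"angular":{"type":"array"},"gripper":{"type":"array"},"newtons":{"type":"number"}},"required":["linear","angular","gripper"]}

```bash
ls; mkdir -p pics; cat > h.py <<'E'
from workcell import *
import numpy as np, cv2, pickle
def snap(n,f):
    s=snapshot(n); cv2.imwrite(f'pics/{f}.png',s['img'][:,:,::-1]); pickle.dump(s,open(f'{f}.pkl','wb')); return s
def ld(f): return pickle.load(open(f'{f}.pkl','rb'))
def rays(s,uv):
    p=cv2.undistortPoints(np.array(uv,float).reshape(-1,1,2),s['mtx'],np.array(s['dist'])).reshape(-1,2)
    return np.c_[p,np.ones(len(p))]@np.array(s['attitude']).T
def plane(s,uv,z):
    d=rays(s,uv); e=np.array(s['eye']); return e+d*((z-e[2])/d[:,2])[:,None]
def cloud(s):
    H,W=s['z_map'].shape; uv=np.stack(np.meshgrid(np.arange(W),np.arange(H)),-1).reshape(-1,2)
    return (np.array(s['eye'])+rays(s,uv)*s['z_map'].reshape(-1,1)).reshape(H,W,3)
E
python3 - <<'E'
from h import *
print(observe())
for n in ['scene','top','wrist']:
    s=snap(n,n+'0'); print(n,s['eye'],s['attitude'],s['mtx'].tolist() if hasattr(s['mtx'],'tolist') else s['mtx'],s['dist'])
E
```

```text
pics
{'t': 0.0, 'qpos': array([-1.31963058e+00,  4.91568819e-01,  1.55949495e+00, -2.33454380e-05,
        1.09169645e+00, -1.05591998e-01]), 'dq': array([-1.33411114e-03, -2.31055103e-04, -2.39748020e-05, -1.64325067e-03,
        6.44191168e-04, -2.84206567e-04]), 'tau': array([-1.24536407e-03, -6.18441010e+01, -2.61592144e+01, -2.48283759e-04,
        4.08188425e-03, -4.35650713e-05]), 'tcp_pos': array([ 0.21823306, -0.58539811,  0.23070632]), 'eef_rot': array([[ 3.49247884e-01, -9.37030319e-01, -3.10246745e-04],
       [-9.37029648e-01, -3.49248007e-01,  1.12578583e-03],
       [-1.16324851e-03, -1.02467920e-04, -9.99999318e-01]]), 'force': array([-0.75301746, -0.02195308, -0.76093864]), 'torque': array([ 0.01109272,  0.0076864 , -0.02203349]), 'gripper_width': 1.001159151367397}
scene [ 1.25386171 -0.191355    0.62213914] [[ 0.30568671  0.5343395  -0.78805897]
 [ 0.952131   -0.17026183  0.25388476]
 [ 0.00148429 -0.82794457 -0.56080798]] [[458.9853628091723, 0.0, 286.85279159688383], [0.0, 458.9853628091723, 211.9691942342425], [0.0, 0.0, 1.0]] [-0.06786359  0.          0.          0.          0.        ]
top [0.37753338 0.04983069 1.10940349] [[ 0.02513036 -0.98289499  0.18244422]
 [-0.9992107  -0.03031294 -0.02567311]
 [ 0.03076439 -0.18165504 -0.98288097]] [[477.27778656575776, 0.0, 272.6790119340651], [0.0, 477.27778656575776, 209.05490549950767], [0.0, 0.0, 1.0]] [-0.06773874  0.          0.          0.          0.        ]
wrist [ 0.28175336 -0.56157314  0.37371575] [[ 0.34910725 -0.90286649 -0.25091081]
 [-0.9370814  -0.33681809 -0.09182603]
 [-0.00160466  0.26718099 -0.96364503]] [[298.25157780743416, 0.0, 276.70436977158556], [0.0, 298.25157780743416, 209.01193671745173], [0.0, 0.0, 1.0]] [0.01692268 0.         0.         0.         0.        ]
```

View pics/top0.png

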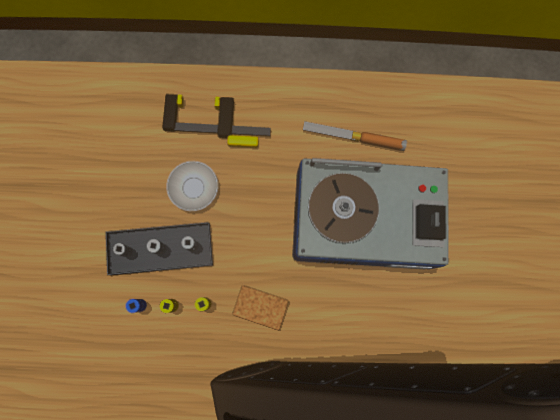

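View pics/scene0.png

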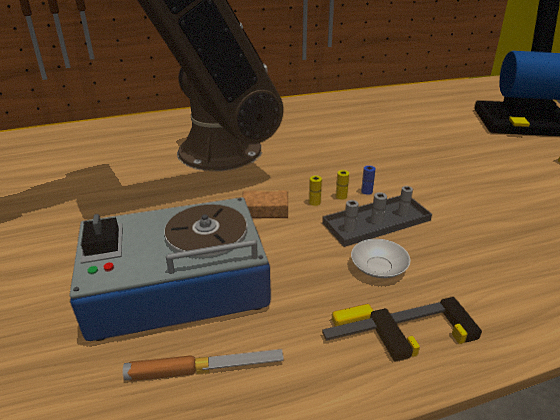

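View pics/wrist0.png

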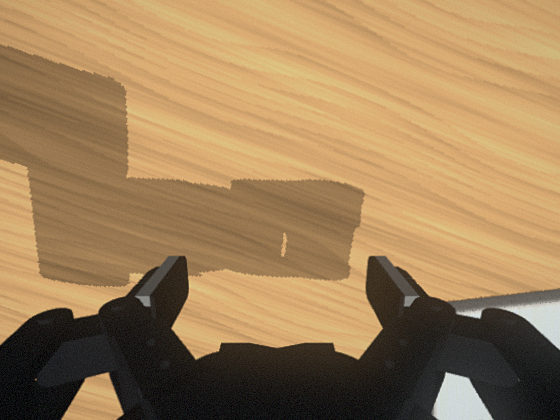

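The top view shows the disc hub at about (344,208), the switch block and key at (431,221), and the dish at (193,187). The tray sockets are at (119,249), (153,245) and (188,243). The blue and yellow look-alikes stand at (136,306), (168,306) and (203,304). Next I measure.

```bash
python3 - <<'E'
from h import *
s=ld('top0'); im=s['img']; C=cloud(s)
for n,(u,v) in dict(deck=(400,180),disc=(330,235),nut=(344,208),key=(435,218),block=(425,235),dishfl=(193,187),tray=(135,262),sA=(119,249),sB=(153,245),sC=(188,243),bench=(260,220)).items(): print(n,np.round(C[v,u],4))
# clear upscaled crops
def crop(u0,v0,u1,v1,k,f): cv2.imwrite(f'pics/{f}.png',cv2.resize(im[v0:v1,u0:u1,::-1],None,fx=k,fy=k,interpolation=cv2.INTER_CUBIC))
crop(290,150,460,275,4,'c_mach'); crop(95,150,255,320,3,'c_tray')
# heights-based blobs
Z=C[:,:,2]
def blob(m,name):
    n,l,st,ce=cv2.connectedComponentsWithStats(m.astype(np.uint8))
    for i in range(1,n):
        if st[i,4]>25:
            ys,xs=np.where(l==i); P=C[ys,xs]; r=cv2.minAreaRect((P[:,:2]*1000).astype(np.float32)); print(name,st[i,4],np.round(ce[i],1),np.round(P.mean(0),4),'rect',np.round(r[0],1),np.round(r[1],1),round(r[2],1))
vm=np.zeros(Z.shape,bool); vm[80:340,:]=1
blob((Z>0.062)&(Z<0.08)&vm,'sock')
blob((Z>0.110)&(Z<0.128)&vm,'deck')
blob((Z>0.100)&vm&(np.arange(420)[:,None]<340),'mach')
blob((Z>0.16)&vm,'key')
blob((Z>0.141)&(Z<0.153)&vm,'blk')
blob((Z>0.1305)&(Z<0.14)&vm,'disc')
blob((Z>0.022)&(Z<0.033)&vm,'rim')
blob((Z>0.013)&(Z<0.024)&vm,'traywall')
E
```

```text
deck [ 0.6342 -0.2506  0.1174]
disc [ 0.5084 -0.0964  0.1288]
nut [ 0.562  -0.1217  0.1516]
key [ 0.543  -0.304   0.1732]
block [ 0.5112 -0.291   0.1482]
dishfl [0.6303 0.2112 0.0029]
tray [0.4489 0.3348 0.0049]
sA [0.4716 0.3543 0.0723]
sB [0.4824 0.2805 0.0738]
sC [0.4893 0.205  0.0725]
bench [0.5561 0.05   0.0018]
sock 137 [187.2 241.8] [0.4918 0.207  0.0721] rect [491.6 207.4] [26.4 26.6] 4.0
sock 154 [153.5 245.2] [0.4823 0.2798 0.0721] rect [482.  280.3] [29.1 28.3] 87.9
sock 124 [119.  248.5] [0.4727 0.3547 0.0715] rect [473.  355.3] [24.8 24.4] 37.6
sock 147 [201.3 303.5] [0.3605 0.1702 0.069 ] rect [360.6 170.2] [27.4 27.4] 1.8
sock 157 [132.3 305.6] [0.3517 0.3175 0.0687] rect [351.8 317.6] [27.5 27.2] 1.6
sock 161 [166.5 305.6] [0.354  0.2443 0.069 ] rect [354.2 244.5] [27.5 28.6] 1.7
deck 9215 [380.9 214. ] [ 0.5586 -0.2074  0.1192] rect [ 564.4 -193.6] [324.6 213.6] 88.6
mach 14989 [372.3 212.4] [ 0.5591 -0.1864  0.13  ] rect [ 522.3 -154.3] [401.  299.6] 88.6
key 98 [435.9 219.4] [ 0.537  -0.2994  0.1899] rect [ 455.6 -136.3] [ 26.5 402.7] 26.5
blk 49 [344.1 206.7] [ 0.
[... 558 characters left out ...]
.4  26. ] 80.2
rim 31 [241.1 138.8] [0.7465 0.1009 0.0239] rect [747.5 101.9] [14.5 28.1] 15.8
rim 55 [250.5 141.2] [0.7415 0.0783 0.0235] rect [743.2  81.9] [23.2 38. ] 1.6
rim 378 [191.3 183.8] [0.6327 0.2123 0.0257] rect [627.6 211.1] [117.2 116.8] 47.1
traywall 1572 [215.9 124.3] [0.7828 0.163  0.0193] rect [799.6 164.9] [269.6 118. ] 77.0
traywall 570 [350.7 135.2] [ 0.7677 -0.1626  0.0174] rect [ 768.5 -171.2] [251.1  25.1] 79.8
traywall 616 [190.8 184.6] [0.6327 0.2145 0.018 ] rect [628.5 210.8] [112.9 112.5] 32.2
traywall 95 [190.7 226. ] [0.5346 0.2093 0.0182] rect [536.8 218.7] [114.7  34. ] 79.7
traywall 373 [145.9 253.7] [0.4679 0.3081 0.0184] rect [482.8 281.6] [101.2 239.3] 7.4
```

View crops.

View pics/c_mach.png

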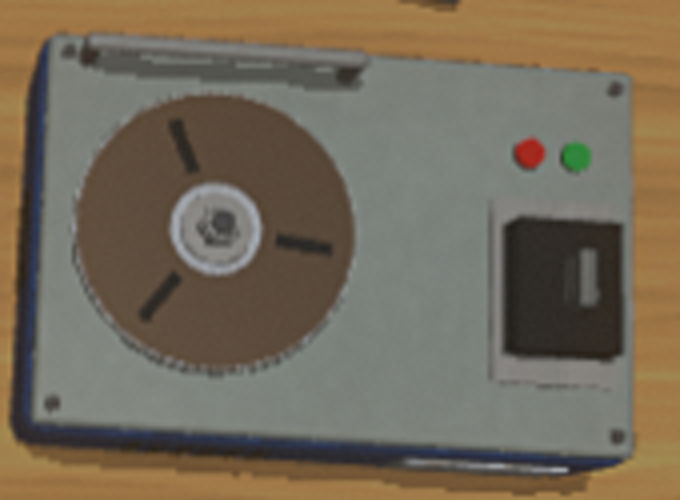

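View pics/c_tray.png

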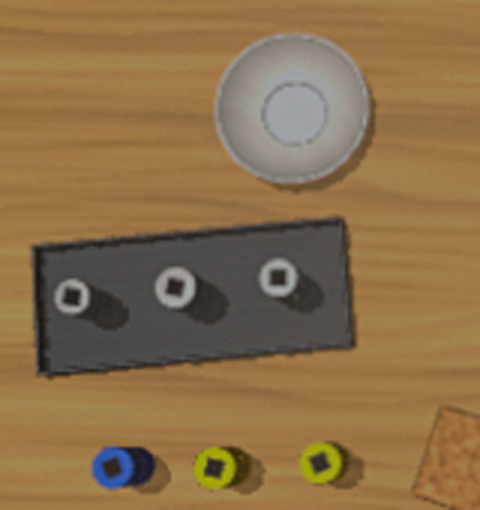

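```bash
python3 - <<'E'
from h import *
s=ld('top0'); print(plane(s,[[437,219.2]],.174), plane(s,[[290+216/4,150+228/4]],.139))
C=cloud(s); Z=C[:,:,2]
m=(Z[205:235,425:450]>.16); ys,xs=np.where(m); P=C[205:235,425:450][ys,xs]; r=cv2.minAreaRect((P[:,:2]*1000).astype(np.float32));print(r,P.mean(0))
s=ld('scene0'); C=cloud(s);Z=C[:,:,2]
m=np.zeros(Z.shape,bool); m[205:240,80:125]=Z[205:240,80:125]>.156; P=C[m]; print(len(P),P.mean(0),P.min(0),P.max(0)); print(cv2.minAreaRect((P[:,:2]*1000).astype(np.float32)))
E
```

```text
[[ 0.54054476 -0.30779318  0.174     ]] [[ 0.56659555 -0.12398378  0.139     ]]
((455.6015319824219, -136.25543212890625), (26.477598190307617, 402.72772216796875), 26.520904541015625) [ 0.53704884 -0.29936907  0.1898788 ]
140 [ 0.5830907  -0.30190499  0.19134883] [ 0.52717534 -0.31416726  0.15607747] [ 1.25386171 -0.191355    0.62213914]
((891.0005493164062, -254.75570678710938), (736.5712280273438, 14.630576133728027), 8.773008346557617)
```

>>> {"api": "drive_tool", "payload": {"linear": [[60, 50, 10], [120, 100, 20], [180, 150, 25], [240, 200, 25], [315, 250, 25]], "angular": [[0, 0, -0.1], [0, 0, -0.2], [0, 0, -0.3], [0, 0, -0.38], [0, 0, -0.38]], "gripper": [0.5, 0, 0, 0, 0], "newtons": 40}}

```text
t: 0.78
tcp_pos: [0.4611, -0.3879, 0.2553]
eef_rot: [[-0.025, -1.0, 0.0], [-1.0, 0.025, -0.0], [0.0, -0.0, -1.0]]
force: [1.0, -0.6, 0.6]
gripper_width: 0.503
```

>>> {"api": "drive_tool", "payload": {"linear": [[0, 0, 0]], "angular": [[0, 0, 0]], "gripper": [0]}}

```text
t: 0.9
tcp_pos: [0.4625, -0.3868, 0.255]
eef_rot: [[-0.018, -1.0, 0.0], [-1.0, 0.018, 0.0], [-0.0, -0.0, -1.0]]
force: [0.2, 0.0, -0.3]
gripper_width: 0.498
```

```bash
python3 - <<'E'
from h import *
s=snap('wrist','w1'); print(observe()['tcp_pos'],observe()['eef_rot'].round(4).tolist(),s['eye'])
C=cloud(s); m=(C[:,:,2]>.16)&(C[:,:,2]<.185)&(abs(C[:,:,0]-.54)<.04)&(abs(C[:,:,1]+.308)<.03)
P=C[m]; print(len(P),P.mean(0)); print(cv2.minAreaRect((P[P[:,2]>.168][:,:2]*1000).astype(np.float32)))
E
```

```text
[ 0.46098429 -0.38811555  0.25484308] [[-0.0198, -0.9998, -0.0004], [-0.9998, 0.0198, 0.0002], [-0.0002, 0.0004, -1.0]] [ 0.53019995 -0.38764758  0.39788524]
818 [ 0.54134115 -0.31044697  0.17174907]
((541.3628540039062, -309.021240234375), (10.68661880493164, 29.456422805786133), 87.5073013305664)
```

View pics/w1.png

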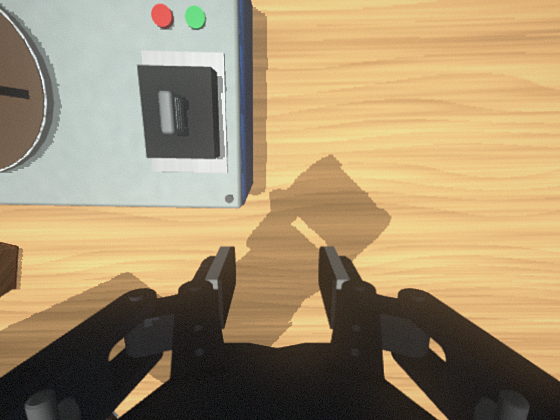

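The wrist view shows the key tab at about (172,112) in the black switch block, clear on both sides. Depth puts its centre at (0.541, -0.309). I move over it and descend.

>>> {"api": "drive_tool", "payload": {"linear": [[40, 40, 0], [80, 78.5, -20], [80, 78.5, -60], [80, 78.5, -90], [80, 78.5, -90]], "angular": [[0, 0, -0.02], [0, 0, -0.02], [0, 0, -0.02], [0, 0, -0.02], [0, 0, -0.02]], "gripper": [0, 0, -0.2, -0.2, -0.2]}}

```text
t: 1.58
tcp_pos: [0.5383, -0.3115, 0.1632]
eef_rot: [[-0.045, -0.999, -0.004], [-0.999, 0.045, 0.002], [-0.002, 0.004, -1.0]]
force: [0.4, 0.8, 0.8]
gripper_width: 0.402
```

```bash
python3 - <<'E'
from h import *
s=snap('wrist','w2'); print(observe()['tcp_pos'],observe()['eef_rot'].round(4).tolist())
C=cloud(s); m=(C[:,:,2]>.166)&(C[:,:,2]<.185)&(abs(C[:,:,0]-.541)<.025)&(abs(C[:,:,1]+.308)<.012)
P=C[m]; print(len(P),P.mean(0)); print(cv2.minAreaRect((P[:,:2]*1000).astype(np.float32)))
E
```

```text
[ 0.53903813 -0.31194512  0.16494301] [[-0.0445, -0.999, -0.0013], [-0.999, 0.0445, 0.0007], [-0.0006, 0.0013, -1.0]]
1233 [ 0.54310615 -0.30844431  0.17341522]
((541.3193359375, -308.0855712890625), (10.622723579406738, 29.982532501220703), 87.66535949707031)
```

View pics/w2.png

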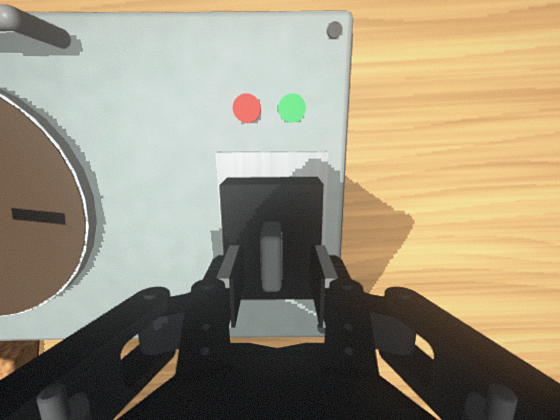

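>>> {"api": "drive_tool", "payload": {"linear": [[2.5, 3.5, -6], [2.5, 3.5, -12], [2.5, 3.5, -12], [2.5, 3.5, -12], [2.5, 3.5, -12]], "angular": [[0, 0, 0.005], [0, 0, 0.005], [0, 0, 0.005], [0, 0, 0.005], [0, 0, 0.005]], "gripper": [-0.2, -0.4, -1, -1, -1], "newtons": 50}}

```text
t: 2.25
tcp_pos: [0.5424, -0.3078, 0.1534]
eef_rot: [[-0.038, -0.999, 0.0], [-0.999, 0.038, -0.001], [0.001, -0.0, -1.0]]
force: [-1.0, -2.7, -0.4]
gripper_width: 0.105
```

>>> {"api": "drive_tool", "payload": {"linear": [[0, 0, 3], [0, 0, 8], [0, 0, 20], [0, 0, 45], [0, 0, 75]], "angular": [[0, 0, 0], [0, 0, 0], [0, 0, 0], [0, 0, 0], [0, 0, 0]], "gripper": [-1, -1, -1, -1, -1]}}

```text
t: 2.88
tcp_pos: [0.5423, -0.3068, 0.2295]
eef_rot: [[-0.038, -0.999, -0.0], [-0.999, 0.038, 0.001], [-0.001, 0.0, -1.0]]
force: [0.2, -0.4, 0.3]
gripper_width: 0.1
```

```bash
python3 - <<'E'
from h import *
s=snap('wrist','w3'); print(observe()['tcp_pos'],observe()['gripper_width'],observe()['force'])
E
```

```text
[ 0.54341224 -0.30755224  0.23390923] 0.10852657459386755 [0.31953735 0.31273839 3.93376738]
```

View pics/w3.png

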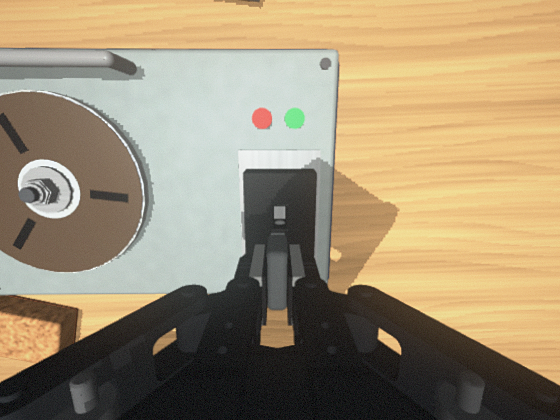

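The key is out of the slot and held in the jaws at about (278,265). I carry it to the dish.

>>> {"api": "drive_tool", "payload": {"linear": [[9, 54, 5], [18, 108, 5], [28, 165, 5], [38, 222, 5], [47, 280, 5]], "angular": [[0, 0, 0], [0, 0, 0], [0, 0, 0], [0, 0, 0], [0, 0, 0]], "gripper": [-1, -1, -1, -1, -1]}}

```text
t: 3.55
tcp_pos: [0.5894, -0.0252, 0.2342]
eef_rot: [[-0.038, -0.999, 0.001], [-0.999, 0.038, 0.001], [-0.001, -0.001, -1.0]]
force: [1.1, -0.5, 0.1]
gripper_width: 0.107
```

>>> {"api": "drive_tool", "payload": {"linear": [[8, 50, -10], [16, 100, -30], [28, 165, -60], [38, 220, -90], [38, 230, -120]], "angular": [[0, 0, 0], [0, 0, 0], [0, 0, 0], [0, 0, 0], [0, 0, 0]], "gripper": [-1, -1, -1, -1, -1]}}

```text
t: 4.18
tcp_pos: [0.6274, 0.2061, 0.1133]
eef_rot: [[-0.036, -0.999, 0.001], [-0.999, 0.036, 0.001], [-0.001, -0.001, -1.0]]
force: [0.8, -0.8, -0.7]
gripper_width: 0.102
```

```bash
python3 - <<'E'
from h import *
s=snap('wrist','w4'); print(observe()['tcp_pos'],observe()['gripper_width'],observe()['force'])
E
```

```text
[0.6253113  0.20659532 0.10829506] 0.10397019088478072 [-2.56268647  0.33515333 -6.19553328]
```

View pics/w4.png

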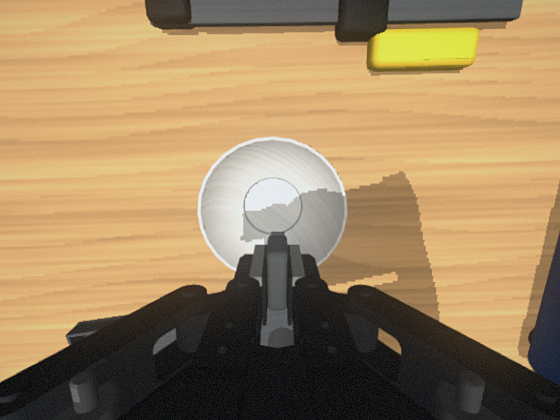

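The dish is below at (272,205), slightly ahead. I lower the key in and release it.

>>> {"api": "drive_tool", "payload": {"linear": [[2, 5, -35], [2, 5, -65], [2, 5, -74], [2, 5, -74], [2, 5, -74]], "angular": [[0, 0, 0], [0, 0, 0], [0, 0, 0], [0, 0, 0], [0, 0, 0]], "gripper": [-1, -1, -1, -1, -0.3]}}

```text
t: 4.85
tcp_pos: [0.63, 0.2076, 0.0407]
eef_rot: [[-0.038, -0.999, 0.002], [-0.999, 0.038, 0.0], [-0.001, -0.002, -1.0]]
force: [-0.2, -1.0, -0.3]
gripper_width: 0.304
```

>>> {"api": "drive_tool", "payload": {"linear": [[0, 0, 0], [0, 0, 20], [0, 0, 60], [0, 0, 120], [0, 0, 150]], "angular": [[0, 0, 0], [0, 0, 0], [0, 0, 0], [0, 0, 0], [0, 0, 0]], "gripper": [-0.3, -0.3, -0.3, 0, 0]}}

```text
t: 5.48
tcp_pos: [0.63, 0.2077, 0.1944]
eef_rot: [[-0.038, -0.999, 0.005], [-0.999, 0.038, 0.001], [-0.001, -0.005, -1.0]]
force: [0.2, -0.5, -1.3]
gripper_width: 0.503
```

```bash
python3 - <<'E'
from h import *
s=snap('wrist','w5'); print(observe()['tcp_pos'],observe()['gripper_width'],observe()['force'])
C=cloud(s)
E
```

```text
[0.63089796 0.20796189 0.19748908] 0.5021907631092267 [ 3.40111602e-01 -1.13972300e-03  3.20181183e+00]
```

View pics/w5.png

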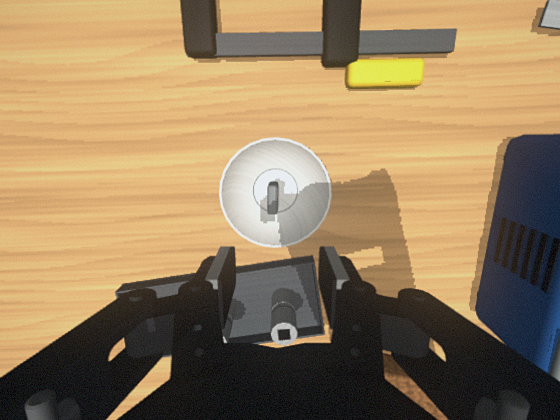

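```bash
python3 - <<'E'
from h import *
s=snap('wrist','w6'); C=cloud(s)
im=s['img'][130:260,210:340]; cv2.imwrite('pics/w6c.png',cv2.resize(im[:,:,::-1],None,fx=4,fy=4))
for v in range(176,222,3): print(v,[round(C[v,u,2]*1000) for u in range(262,284,3)])
print(C[187,272],C[210,272])
E
```

```text
176 [6, 5, 5, 4, 5, 3, 5, 5]
179 [5, 5, 5, 4, 4, 6, 4, 4]
182 [4, 5, 4, 4, 5, 4, 4, 6]
185 [4, 4, 45, 48, 48, 38, 5, 5]
188 [5, 5, 54, 54, 55, 44, 6, 3]
191 [4, 4, 53, 55, 54, 48, 5, 5]
194 [3, 5, 54, 53, 55, 48, 4, 5]
197 [5, 5, 53, 54, 55, 48, 5, 5]
200 [5, 4, 53, 55, 55, 47, 4, 5]
203 [5, 4, 53, 54, 54, 48, 6, 5]
206 [4, 4, 54, 55, 55, 47, 5, 5]
209 [6, 5, 54, 55, 56, 47, 3, 4]
212 [9, 8, 53, 55, 54, 4, 5, 7]
215 [341, 8, 8, 53, 54, 8, 8, 9]
218 [9, 10, 10, 8, 9, 9, 8, 8]
221 [11, 11, 10, 11, 9, 9, 9, 10]
[0.64265076 0.21300979 0.05296621] [0.61992015 0.21393175 0.05523702]
```

View pics/w6c.png

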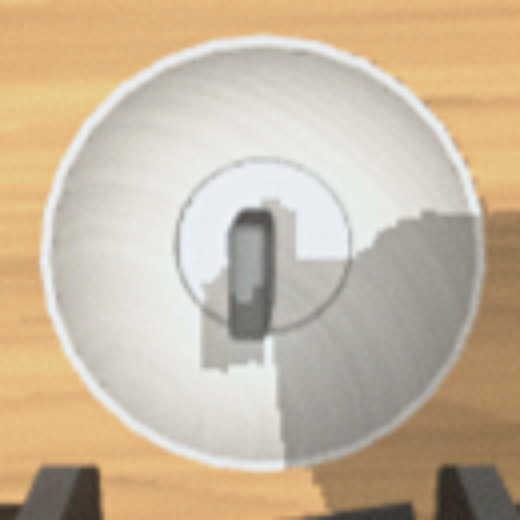

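Depth shows the key standing on its tongue in the dish, with its top at 54 mm. It should lie, so I tip it over gently towards -y with closed fingers.

>>> {"api": "drive_tool", "payload": {"linear": [[0, 38, -20], [0, 38, -70], [0, 38, -120], [0, 38, -151], [0, 38, -152]], "angular": [[0, 0, 0], [0, 0, 0], [0, 0, 0], [0, 0, 0], [0, 0, 0]], "gripper": [-1, -1, -1, -1, -1]}}

```text
t: 6.2
tcp_pos: [0.6281, 0.2452, 0.0352]
eef_rot: [[-0.038, -0.999, -0.004], [-0.999, 0.038, -0.001], [0.001, 0.004, -1.0]]
force: [0.7, -0.1, -0.3]
gripper_width: 0.003
```

>>> {"api": "drive_tool", "payload": {"linear": [[0, -5, 0], [0, -10, 0], [0, -16, 0], [0, -22, 0], [0, -28, 0]], "angular": [[0, 0, 0], [0, 0, 0], [0, 0, 0], [0, 0, 0], [0, 0, 0]], "gripper": [-1, -1, -1, -1, -1]}}

```text
t: 6.82
tcp_pos: [0.6294, 0.217, 0.0374]
eef_rot: [[-0.038, -0.999, 0.0], [-0.999, 0.038, -0.0], [0.0, -0.0, -1.0]]
force: [0.9, -0.6, 0.5]
gripper_width: -0.001
```

```bash
python3 - <<'E'
from h import *
s=snap('wrist','w7'); print(observe()['tcp_pos'],observe()['gripper_width'],observe()['force'])
E
```

```text
[0.62940217 0.21640256 0.03725141] -0.0005733353172921367 [ 0.34326271  0.36355714 -0.47927194]
```

View pics/w7.png

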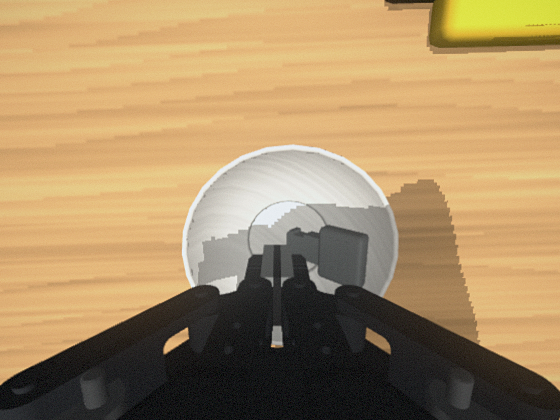

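The key now lies in the dish at about (330,250). I lift, turn and go over the tray, with the jaws across the row.

>>> {"api": "drive_tool", "payload": {"linear": [[0, 0, 60], [0, 10, 120], [-40, 25, 170], [-90, 45, 170], [-146, 64, 170]], "angular": [[0, 0, 0], [0, 0, 0.17], [0, 0, 0.35], [0, 0, 0.53], [0, 0, 0.71]], "gripper": [-1, -1, -0.5, 0, 0.4]}}

```text
t: 7.5
tcp_pos: [0.482, 0.2818, 0.2078]
eef_rot: [[0.627, -0.779, 0.001], [-0.779, -0.627, 0.001], [0.0, -0.002, -1.0]]
force: [0.8, 0.7, 0.1]
gripper_width: 0.638
```

>>> {"api": "drive_tool", "payload": {"linear": [[0, 0, 0], [0, 0, 0], [0, 0, 0], [0, 0, 0], [0, 0, 0]], "angular": [[0, 0, 0.18], [0, 0, 0.36], [0, 0, 0.54], [0, 0, 0.72], [0, 0, 0.9]], "gripper": [0.4, 0.4, 0.4, 0.4, 0.4]}}

```text
t: 8.12
tcp_pos: [0.4833, 0.2815, 0.2072]
eef_rot: [[1.0, 0.007, 0.0], [0.007, -1.0, -0.0], [0.0, 0.0, -1.0]]
force: [0.2, -0.9, 1.3]
gripper_width: 0.701
```

```bash
python3 - <<'E'
from h import *
s=snap('wrist','w8'); o=observe();R=o['eef_rot'];print(o['tcp_pos'],np.degrees(np.arctan2(R[1,0],R[0,0])),o['qpos'])
snap('top','top8')
E
```

```text
[0.48327696 0.28145919 0.20716136] 0.9018504782437541 [ 4.09284857e-01  4.24508322e-01  1.75079060e+00 -4.49220126e-05
  9.66242379e-01  3.93570130e-01]
```

View pics/w8.png

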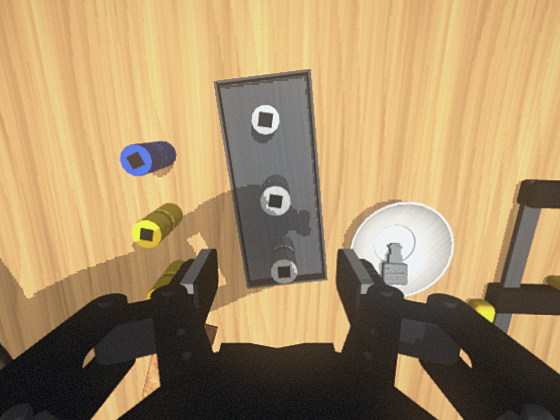

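The wrist view shows sockets at (266,119), (275,201) and (285,271), and the key lying in the dish at (396,265). Now I take socket centres and drive-square angles.

```bash
cat > sq.py <<'E'
from h import *
def socks(s,cs,z=.073,r=16,thr=110):
    g=cv2.cvtColor(s['img'],cv2.COLOR_RGB2GRAY); C=cloud(s)
    for (u,v) in cs:
        sub=np.zeros(g.shape,np.uint8); sub[v-r-3:v+r+4,u-r-3:u+r+4]=1
        m=((abs(C[:,:,2]-z)<.006)&(sub>0)).astype(np.uint8)
        c=max(cv2.findContours(m,0,1)[0],key=cv2.contourArea); (x,y),rad=cv2.minEnclosingCircle(c)
        M=cv2.moments(cv2.convexHull(c)); cx,cy=M['m10']/M['m00'],M['m01']/M['m00']
        P=plane(s,c.reshape(-1,2),z); (wx,wy),wr=cv2.minEnclosingCircle((P[:,:2]*1000).astype(np.float32))
        Pc=plane(s,[[cx,cy]],z)[0]
        d=np.zeros(g.shape,np.uint8); cv2.circle(d,(int(cx),int(cy)),int(rad*.75),1,-1)
        q=((g<90)&(d>0)).astype(np.uint8)
        cc=cv2.findContours(q,0,1)[0]
        if cc:
            k=max(cc,key=cv2.contourArea); Q=plane(s,k.reshape(-1,2),z); rr=cv2.minAreaRect((Q[:,:2]*1000).astype(np.float32)); print('sq',np.round(rr[0],1),np.round(rr[1],1),round(rr[2],1))
        print('socket',Pc.round(4),'circ',round(wx,1),round(wy,1),'dia',round(2*wr,1))
E
python3 - <<'E'
from sq import *
socks(ld('w8'),[(266,119),(275,201),(285,271)])
socks(ld('top8'),[(119,249),(153,245),(188,243)],r=10)
E
```

```text
sq [472.4 355.2] [11.1 10.7] 89.4
socket [0.4723 0.3557 0.073 ] circ 472.3 355.6 dia 25.5
sq [481.8 280.9] [11.5 11.4] 83.0
socket [0.4815 0.2814 0.073 ] circ 481.7 281.2 dia 30.5
sq [490.7 206.5] [11.3 12.3] 1.0
socket [0.4907 0.208  0.073 ] circ 490.6 207.7 dia 29.8Traceback (most recent call last):
  File "<stdin>", line 3, in <module>
  File "sq.py", line 7, in socks
    c=max(cv2.findContours(m,0,1)[0],key=cv2.contourArea); (x,y),rad=cv2.minEnclosingCircle(c)
ValueError: max() iterable argument is empty
```

>>> {"api": "drive_tool", "payload": {"linear": [[-1.5, -0.4, -50], [-1.5, -0.4, -105], [-1.5, -0.4, -150], [-1.5, -0.4, -165], [-1.5, -0.4, -165]], "angular": [[0, 0, 0], [0, 0, 0], [0, 0, 0], [0, 0, 0], [0, 0, 0]], "gripper": [0.4, 0.4, 0.4, 0.4, 0], "newtons": 80}}

```text
t: 8.85
tcp_pos: [0.4819, 0.2811, 0.0421]
eef_rot: [[1.0, -0.001, -0.001], [-0.001, -1.0, -0.0], [-0.001, 0.0, -1.0]]
force: [0.4, 0.2, 0.4]
gripper_width: 0.506
```

>>> {"api": "drive_tool", "payload": {"linear": [[0, 0, 0], [0, 0, 0], [0, 0, 0], [0, 0, 0], [0, 0, 20]], "angular": [[0, 0, 0], [0, 0, 0], [0, 0, 0], [0, 0, 0], [0, 0, 0]], "gripper": [-1, -1, -1, -1, -1]}}

```text
t: 9.48
tcp_pos: [0.4814, 0.2809, 0.0622]
eef_rot: [[1.0, 0.001, -0.001], [0.001, -1.0, -0.001], [-0.001, 0.001, -1.0]]
force: [0.0, 0.9, -2.7]
gripper_width: 0.325
```

```bash
python3 - <<'E'
from h import *
s=snap('wrist','w9'); o=observe();R=o['eef_rot'];print(o['tcp_pos'],np.degrees(np.arctan2(R[1,0],R[0,0])),o['force'],o['gripper_width'])
E
```

```text
[0.48240168 0.28145242 0.0648834 ] 0.049316033184354374 [0.95539883 0.58316194 1.10181614] 0.3296182971324561
```

View pics/w9.png

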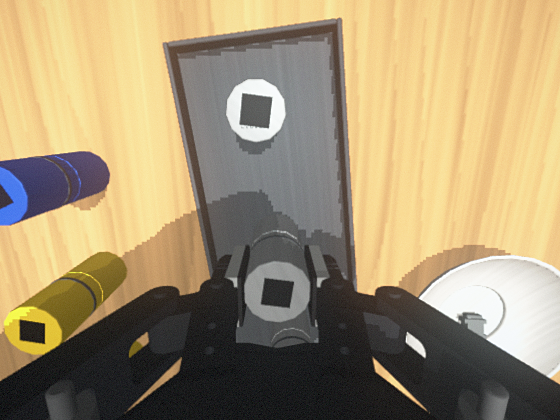

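The socket is held upright and clear of the tray. I go to beside the nut to look at it with the wrist camera.

>>> {"api": "drive_tool", "payload": {"linear": [[0, 0, 60], [0, -20, 120], [10, -70, 170], [20, -125, 205], [30, -180, 205]], "angular": [[0, 0, 0], [0, 0, 0], [0, 0, 0], [0, 0, 0], [0, 0, 0]], "gripper": [-1, -1, -1, -1, -1]}}

```text
t: 10.15
tcp_pos: [0.5115, 0.1044, 0.2693]
eef_rot: [[1.0, 0.002, 0.005], [0.002, -1.0, 0.0], [0.005, -0.0, -1.0]]
force: [1.1, 0.4, -2.4]
gripper_width: 0.327
```

>>> {"api": "drive_tool", "payload": {"linear": [[12, -60, 0], [24, -120, 0], [36, -180, 0], [48, -240, 0], [56, -290, 0]], "angular": [[0, 0, 0], [0, 0, 0], [0, 0, 0], [0, 0, 0], [0, 0, 0]], "gripper": [-1, -1, -1, -1, -1]}}

```text
t: 10.78
tcp_pos: [0.567, -0.1868, 0.2666]
eef_rot: [[1.0, -0.0, 0.0], [-0.0, -1.0, -0.0], [0.0, 0.0, -1.0]]
force: [1.6, 0.4, -1.3]
gripper_width: 0.323
```

>>> {"api": "drive_tool", "payload": {"linear": [[0, 0, 0]], "angular": [[0, 0, 0]], "gripper": [-1]}}

```text
t: 10.9
tcp_pos: [0.5669, -0.1876, 0.2661]
eef_rot: [[1.0, -0.003, -0.0], [-0.003, -1.0, -0.0], [-0.0, 0.0, -1.0]]
force: [0.1, 0.6, -1.8]
gripper_width: 0.328
```

```bash
python3 - <<'E'
from h import *
s=snap('wrist','w10'); o=observe();R=o['eef_rot'];print(o['tcp_pos'],np.degrees(np.arctan2(R[1,0],R[0,0])),o['force'],o['gripper_width'],s['eye'])
p=np.array([.567,-.1236,.139]); q=np.array(s['attitude']).T@(p-s['eye']); uv=cv2.projectPoints(q[None],np.zeros(3),np.zeros(3),s['mtx'],np.array(s['dist']))[0].ravel(); print(uv)
u,v=uv.astype(int); cv2.imwrite('pics/w10c.png',cv2.resize(s['img'][v-50:v+50,u-60:u+60,::-1],None,fx=6,fy=6,interpolation=cv2.INTER_CUBIC))
E
```

```text
[ 0.56667263 -0.18576042  0.26617843] -0.09536417150449869 [ 0.33143789  0.7578696  -1.32771241] 0.32624951456288515 [ 0.56718874 -0.11955898  0.40899151]
[276.60722261 131.08561876]
```

View pics/w10.png

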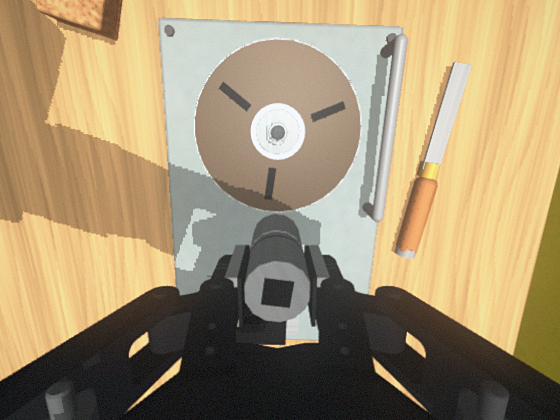

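View pics/w10c.png

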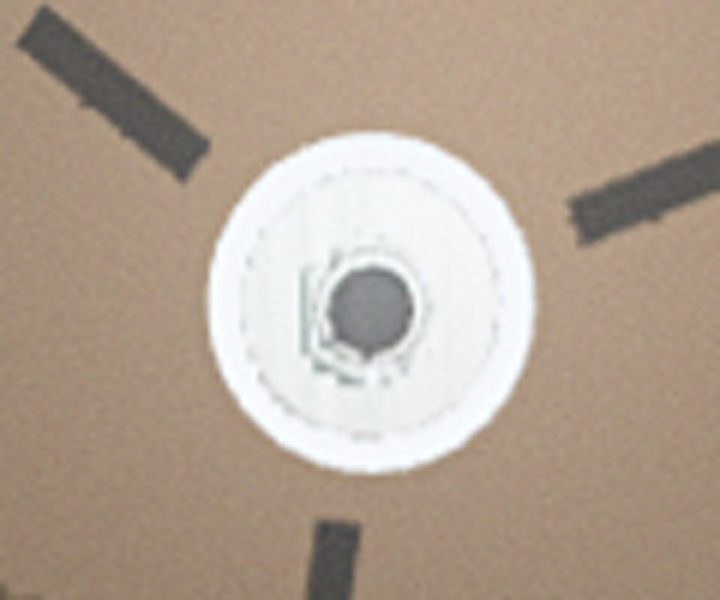

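```bash
python3 - <<'E'
from h import *
def pr(s,p):
    q=np.array(s['attitude']).T@(np.array(p)-s['eye']); return cv2.projectPoints(q[None],np.zeros(3),np.zeros(3),s['mtx'],np.array(s['dist']))[0].ravel()
out=[]
for f in ['w10','scene0','top8','w3']:
    s=ld(f); u,v=pr(s,[.567,-.1236,.148]).astype(int); print(f,u,v)
    c=s['img'][max(v-16,0):v+16,max(u-20,0):u+20].astype(float); lo,hi=np.percentile(c,15),c.max(); lo=max(lo, 185) if f=='w10' else lo
    c=np.clip((c-lo)/(hi-lo)*255,0,255).astype(np.uint8); out.append(cv2.resize(c[:,:,::-1],(390,290),interpolation=cv2.INTER_CUBIC))
cv2.imwrite('pics/nut.png',np.vstack([np.hstack(out[:2]),np.hstack(out[2:])]))
# nut cross-section by depth
s=ld('w10');C=cloud(s); u,v=pr(s,[.567,-.1236,.148]).astype(int)
for r in range(v-14,v+15): print(' '.join('%3d'%(C[r,k,2]*1000) for k in range(u-15,u+16)))
E
```

```text
w10 276 131
scene0 205 219
top8 344 205
w3 36 193
139 140 139 139 140 139 140 139 138 139 139 138 139 137 139 139 139 138 139 138 138 140 138 138 138 140 139 138 138 140 139
139 139 138 139 138 139 140 140 138 137 139 140 140 139 139 138 139 138 138 140 139 139 138 141 139 138 139 139 138 139 138
139 137 141 140 140 139 138 139 139 139 139 139 138 139 139 147 148 148 138 140 138 139 138 139 138 138 138 138 139 139 137
139 140 140 139 141 139 139 138 140 139 139 139 138 148 147 149 149 149 148 147 140 138 139 139 140 139 137 138 138 139 139
139 138 139 139 139 140 140 139 138 138 139 139 149 150 149 151 150 150 149 151 149 148 139 138 139 138 138 138 139 139 139
138 140 139 140 138 139 139 139 138 139 148 148 149 149 149 150 153 152 150 149 150 150 146 140 137 139 140 139 139 138 138
138 139 139 138 138 138 138 138 148 148 148 149 152 152 152 152 152 153 152 152 152 149 151 147 149 138 138 139 140 139 139
138 138 138 139 139 141 139 148 149 148 149 153 152 153 152 152 153 152 152 153 152 151 149 149 148 148 147 138 138 140 139
139 139 137 138 139 147 148 150 149 151 151 153 153 155 15
[... 1845 characters left out ...]
 149 152 152 153 153 152 153 154 152 152 150 150 148 147 139 140 139 140 140 139
140 138 139 139 139 139 141 138 138 137 148 148 149 150 148 152 152 151 149 148 150 148 148 139 138 138 140 139 140 139 138
138 138 139 139 138 139 138 139 137 139 140 139 148 148 149 149 150 149 150 149 148 140 139 139 140 139 140 139 139 139 138
138 139 139 138 139 140 139 139 140 139 139 138 138 138 148 148 150 149 148 148 138 139 140 138 140 140 138 138 140 139 139
139 138 139 138 139 138 140 138 137 139 138 138 138 138 138 139 149 148 140 139 140 137 140 139 138 138 138 138 138 138 139
138 138 139 139 139 138 139 140 139 140 139 139 139 139 138 139 138 139 139 139 138 140 138 138 139 139 138 138 139 138 139
```

View pics/nut.png

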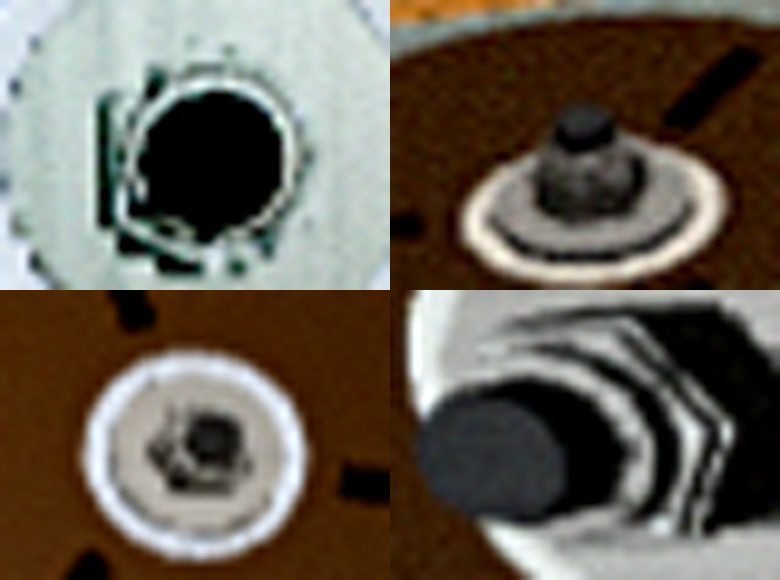

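The depth map shows the hex clearly, with flats on the left and right. I compute its centre and angle.

```bash
cat > nut.py <<'E'
from h import *
def nut(f,c=(.567,-.1236)):
    s=ld(f); C=cloud(s); m=(C[:,:,2]>.144)&(C[:,:,2]<.162)&(np.hypot(C[:,:,0]-c[0],C[:,:,1]-c[1])<.016)
    k=max(cv2.findContours(m.astype(np.uint8),0,1)[0],key=cv2.contourArea).reshape(-1,2)
    P=plane(s,k,.148)[:,:2]*1000; M=cv2.moments(P.astype(np.float32).reshape(-1,1,2)); ctr=np.array([M['m10'],M['m01']])/M['m00']
    F=np.zeros_like(m,np.uint8);cv2.drawContours(F,[k.reshape(-1,1,2)],-1,1,-1); ys,xs=np.where(F); Q=plane(s,np.c_[xs,ys],.148)[:,:2]*1000-ctr
    a=np.arctan2(Q[:,1],Q[:,0]); r=np.hypot(*Q.T); z=(r**6*np.exp(6j*a)).sum(); vert=np.degrees(np.angle(z))/6
    print(f,'ctr',ctr.round(1),'vertex mod60',round(vert%60,1),'flat-normal mod60',round((vert+30)%60,1),'area',len(Q))
if __name__=='__main__': nut('w10'); nut('w3')
E
python3 nut.py; python3 - <<'E'
from h import *
# held socket's drive square angle in tool frame from w10 & w9
for f in ['w9','w10']:
    s=ld(f); g=cv2.cvtColor(s['img'],cv2.COLOR_RGB2GRAY); sub=np.zeros_like(g); cv2.circle(sub,(278,292),26,1,-1)
    q=((g<60)&(sub>0)).astype(np.uint8); k=max(cv2.findContours(q,0,1)[0],key=cv2.contourArea)
    C=cloud(s); z=np.median(C[270:278,265:290,2]); P=plane(s,k.reshape(-1,2),z)[:,:2]*1000; r=cv2.minAreaRect(P.astype(np.float32)); print(f,z,r)
E
```

```text
w10 ctr [ 567.5 -123.8] vertex mod60 31.6 flat-normal mod60 1.6 area 451
w3 ctr [ 567.9 -124.1] vertex mod60 38.9 flat-normal mod60 8.9 area 731
w9 0.09150524032871774 ((481.5912780761719, 280.378662109375), (12.30004596710205, 12.111031532287598), 82.09529113769531)
w10 0.29539761466590375 ((567.0921630859375, -188.166015625), (12.226972579956055, 12.124746322631836), 81.8851318359375)
```

>>> {"api": "drive_tool", "payload": {"linear": [[0.6, 32, 0], [0.6, 63.8, 0], [0.6, 63.8, -20], [0.6, 63.8, -45], [0.6, 63.8, -60]], "angular": [[0, 0, 0.1], [0, 0, 0.17], [0, 0, 0.17], [0, 0, 0.17], [0, 0, 0.17]], "gripper": [-1, -1, -1, -1, -1]}}

```text
t: 11.58
tcp_pos: [0.5671, -0.1193, 0.2059]
eef_rot: [[0.985, 0.171, -0.001], [0.171, -0.985, 0.0], [-0.001, -0.001, -1.0]]
force: [-0.0, 0.9, -0.6]
gripper_width: 0.328
```

```bash
python3 - <<'E'
from h import *
s=snap('wrist','w11'); snap('scene','s11'); P=[]
for i in range(1):
    o=observe();R=o['eef_rot'];print(o['tcp_pos'],np.degrees(np.arctan2(R[1,0],R[0,0])),o['force'],o['gripper_width'])
i=ld('s11')['img'][120:300,90:330,::-1]; cv2.imwrite('pics/s11c.png',cv2.resize(i,None,fx=3,fy=3))
E
```

```text
[ 0.56702211 -0.11982361  0.20548081] 9.841655008145636 [ 0.40777187  0.09737028 -1.89887241] 0.3272015758911313
```

View pics/s11c.png

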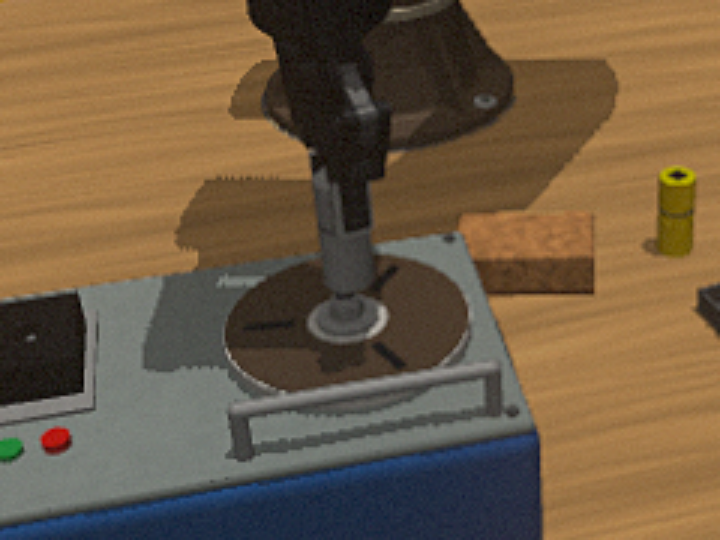

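View pics/w11.png

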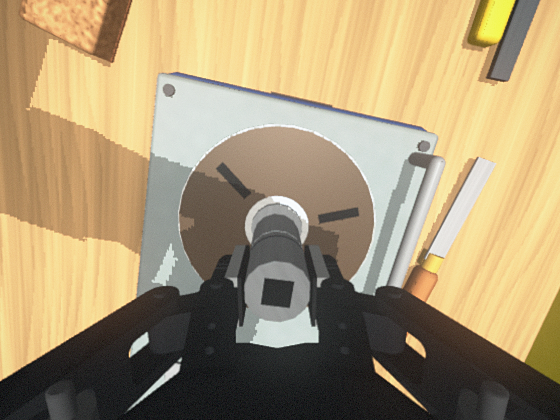

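```bash
cat > held.py <<'E'
from h import *
import sys
f=sys.argv[1]; s=ld(f); g=cv2.cvtColor(s['img'],cv2.COLOR_RGB2GRAY); sub=np.zeros_like(g); cv2.circle(sub,(278,292),26,1,-1)
q=((g<60)&(sub>0)).astype(np.uint8); k=max(cv2.findContours(q,0,1)[0],key=cv2.contourArea)
C=cloud(s); z=np.median(C[270:278,265:290,2]); P=plane(s,k.reshape(-1,2),z)[:,:2]*1000; r=cv2.minAreaRect(P.astype(np.float32)); print(f,z,np.round(r[0],1),np.round(r[1],1),round(r[2],1),'bottom z',z-.07)
ol=((abs(C[:,:,2]-z)<.004)&(np.hypot(np.arange(560)[None]-278,np.arange(420)[:,None]-292)<40)).astype(np.uint8)
k=max(cv2.findContours(ol,0,1)[0],key=cv2.contourArea); P=plane(s,k.reshape(-1,2),z)[:,:2]*1000; print('outer',cv2.minEnclosingCircle(P.astype(np.float32)))
E
python3 held.py w11; python3 held.py w10
python3 - <<'E'
from h import *
s=ld('w11'); C=cloud(s); 
# white hub ring visible & disc edge: centre of disc from disc mask
g=s['img'].astype(int); m=((abs(C[:,:,2]-.135)<.004)&(np.hypot(C[:,:,0]-.567,C[:,:,1]+.1236)<.085)); P=C[m]; print(P.min(0),P.max(0),len(P))
for f in ['w10','top0']:
    s=ld(f);C=cloud(s);m=((abs(C[:,:,2]-.135)<.004)&(np.hypot(C[:,:,0]-.567,C[:,:,1]+.1236)<.085)).astype(np.uint8)
    k=max(cv2.findContours(m,0,1)[0],key=cv2.contourArea); P=plane(s,k.reshape(-1,2),.135)[:,:2]*1000; print(f,cv2.minEnclosingCircle(P.astype(np.float32)))
E
```

```text
w11 0.2350923141086005 [ 567.5 -119.8] [12.1 12.2] 1.9 bottom z 0.16509231410860048
outer ((567.8447265625, -119.92626190185547), 17.769676208496094)
w10 0.29539761466590375 [ 567.1 -188.2] [12.2 12.1] 81.9 bottom z 0.22539761466590374
outer ((567.4259643554688, -188.24888610839844), 17.75790023803711)
[ 0.49301147 -0.19771298  0.13196714] [ 0.64249361 -0.04922292  0.13899615] 20314
w10 ((567.910400390625, -124.44685363769531), 74.7630386352539)
top0 ((566.7506103515625, -122.91558837890625), 74.99679565429688)
```

>>> {"api": "drive_tool", "payload": {"linear": [[0, -4.2, 0], [0, -4.2, -6], [0, -4.2, -11], [0, -4.2, -16], [0, -4.2, -20]], "angular": [[0, 0, 0], [0, 0, 0], [0, 0, 0], [0, 0, 0], [0, 0, 0]], "gripper": [-1, -1, -1, -1, -1]}}

```text
t: 12.3
tcp_pos: [0.5676, -0.1249, 0.1863]
eef_rot: [[0.985, 0.17, -0.0], [0.17, -0.985, 0.0], [-0.0, -0.0, -1.0]]
force: [-0.6, 0.5, -2.0]
gripper_width: 0.327
```

```bash
cat > st.py <<'E'
from h import *
o=observe();R=o['eef_rot'];print(o['t'],o['tcp_pos'].round(4),np.degrees(np.arctan2(R[1,0],R[0,0])).round(1),'tilt',R[:2,2].round(3),o['force'].round(1),o['torque'].round(2),o['gripper_width'])
E
python3 st.py
```

```text
12.3 [ 0.5676 -0.1249  0.1863] 9.8 tilt [-0.  0.] [-0.6  0.5 -2. ] [-0.02  0.03 -0.03] 0.32699944734524916
```

>>> {"api": "drive_tool", "payload": {"linear": [[0, 0, -2], [0, 0, -4], [0, 0, -6], [0, 0, -7]], "angular": [[0, 0, 0], [0, 0, 0], [0, 0, 0], [0, 0, 0]], "gripper": [-1, -1, -1, -1]}}

```text
t: 12.8
tcp_pos: [0.5677, -0.1249, 0.1798]
eef_rot: [[0.985, 0.17, 0.0], [0.17, -0.985, -0.0], [0.0, 0.0, -1.0]]
force: [-0.8, 0.5, 4.3]
gripper_width: 0.332
```

>>> {"api": "drive_tool", "payload": {"linear": [[0, 0, -1], [0, 0, -1.5], [0, 0, -1.5]], "angular": [[0, 0, 0], [0, 0, 0], [0, 0, 0]], "gripper": [-1, -1, -1]}}

```text
t: 13.18
tcp_pos: [0.5678, -0.125, 0.1796]
eef_rot: [[0.985, 0.17, 0.001], [0.17, -0.985, -0.001], [0.001, 0.001, -1.0]]
force: [-4.1, 0.2, 11.8]
gripper_width: 0.327
```

```bash
python3 - <<'E'
from h import *
s=snap('wrist','w12'); snap('scene','s12')
i=ld('s12')['img'][150:300,120:300,::-1]; cv2.imwrite('pics/s12c.png',cv2.resize(i,None,fx=4,fy=4))
E
python3 st.py; python3 held.py w12
```

```text
13.275 [ 0.5678 -0.1251  0.1796] 9.8 tilt [ 0.001 -0.001] [-4.5  0.9 11.4] [ 0.08  0.81 -0.  ] 0.33066735841154493
w12 0.20901404381658925 [ 568.1 -125.5] [12. 12.] 2.1 bottom z 0.13901404381658924
outer ((568.4277954101562, -125.50611877441406), 17.73832893371582)
```

View pics/s12c.png

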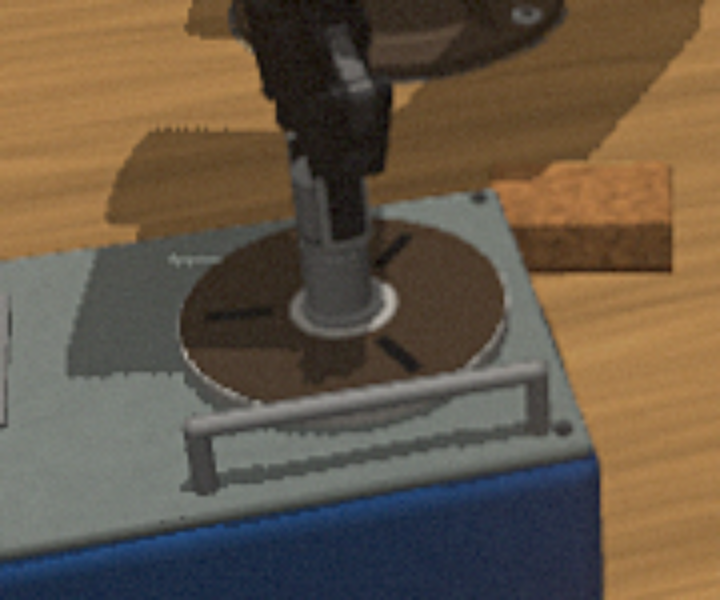

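View pics/w12.png

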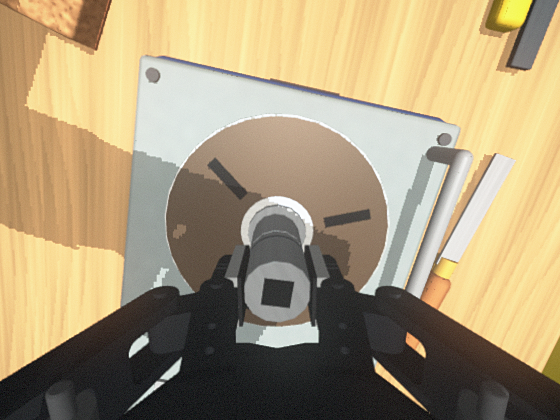

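The socket's mouth is at z = 0.139, on the washer, with contact force. Next is the turn test at about 0.6 rad.

>>> {"api": "drive_tool", "payload": {"linear": [[0, 0, 1.5], [0, 0, 1.5], [0, 0, 1.5], [0, 0, 1.5], [0, 0, 1.5]], "angular": [[0, 0, 0.12], [0, 0, 0.24], [0, 0, 0.36], [0, 0, 0.48], [0, 0, 0.6]], "gripper": [-1, -1, -1, -1, -1]}}

```text
t: 13.9
tcp_pos: [0.5678, -0.1244, 0.1799]
eef_rot: [[0.715, 0.7, 0.001], [0.7, -0.715, 0.001], [0.001, -0.0, -1.0]]
force: [0.6, 3.8, 1.1]
gripper_width: 0.324
```

```bash
python3 - <<'E'
from h import *
snap('wrist','w13'); snap('top','t13')
E
python3 st.py; python3 held.py w13
cat > slot.py <<'E'
from h import *
import sys
def slots(f,c=(.5675,-.124)):
    s=ld(f); C=cloud(s); g=cv2.cvtColor(s['img'],cv2.COLOR_RGB2GRAY)
    P=plane(s,np.stack(np.meshgrid(np.arange(560),np.arange(420)),-1).reshape(-1,2),.135).reshape(420,560,3)
    r=np.hypot(P[:,:,0]-c[0],P[:,:,1]-c[1]); m=((r>.026)&(r<.062)&(abs(C[:,:,2]-.133)<.008)); gg=s['img'].astype(int); 
    dark=(m&((gg[:,:,0]-gg[:,:,2])<np.where(g>60,22,14))).astype(np.uint8)
    n,l,st,ce=cv2.connectedComponentsWithStats(dark)
    for i in range(1,n):
        if st[i,4]>30:
            ys,xs=np.where(l==i); Q=P[ys,xs,:2]*1000; rc=cv2.minAreaRect(Q.astype(np.float32)); d=Q.mean(0)-np.array(c)*1000; print(f,st[i,4],ce[i].round(),'ang',np.degrees(np.arctan2(d[1],d[0])).round(1),np.round(rc[1],1))
for f in sys.argv[1:]: slots(f)
E
python3 slot.py w10 w12 w13 top0 t13
```

```text
14.0 [ 0.5677 -0.1244  0.1799] 44.2 tilt [0.    0.001] [-0.1  3.1  1.8] [ 0.85 -0.04 -0.01] 0.3237265481128803
w13 0.2091616365717207 [ 568.7 -124.7] [12.  12.1] 36.5 bottom z 0.1391616365717207
outer ((568.935546875, -124.430419921875), 17.758861541748047)
w10 287 [234.  96.] ang 141.2 [ 7.  29.6]
w10 277 [328. 111.] ang 20.9 [29.9  7. ]
w10 234 [270. 183.] ang -98.7 [29.5  7. ]
w12 509 [227. 179.] ang 141.5 [ 7.  29.9]
w12 445 [347. 218.] ang 20.7 [29.8  7. ]
w13 523 [267. 161.] ang 141.4 [ 7.1 30. ]
w13 363 [340. 257.] ang 21.1 [30.9  7.6]
w13 41 [208. 276.] ang -100.6 [9.5 3.1]
top0 42 [365. 211.] ang -98.6 [28.8  6.7]
```

View pics/w13.png

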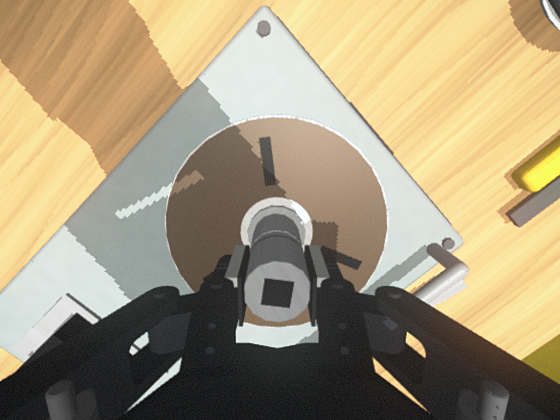

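The slots stayed at 141° and 21° while the socket turned 34° with no torque, so this one is too large. I put it back in the middle of the tray.

>>> {"api": "drive_tool", "payload": {"linear": [[0, 0, 30], [0, 0, 75], [-10, 50, 95], [-20, 110, 95], [-32, 170, 95]], "angular": [[0, 0, 0], [0, 0, -0.1], [0, 0, -0.28], [0, 0, -0.46], [0, 0, -0.64]], "gripper": [-1, -1, -1, -1, -1]}}

```text
t: 14.62
tcp_pos: [0.5364, 0.0416, 0.2749]
eef_rot: [[0.991, 0.134, 0.001], [0.134, -0.991, -0.0], [0.001, 0.0, -1.0]]
force: [0.8, 0.6, -1.6]
gripper_width: 0.327
```

>>> {"api": "drive_tool", "payload": {"linear": [[-12, 60, 0], [-24, 120, -10], [-36, 180, -40], [-48, 232, -90], [-54, 235, -130]], "angular": [[0, 0, -0.05], [0, 0, -0.05], [0, 0, -0.05], [0, 0, -0.05], [0, 0, -0.05]], "gripper": [-1, -1, -1, -1, -1]}}

```text
t: 15.25
tcp_pos: [0.4825, 0.2776, 0.1439]
eef_rot: [[0.996, 0.094, 0.002], [0.094, -0.996, 0.001], [0.002, -0.001, -1.0]]
force: [0.4, 0.9, -1.8]
gripper_width: 0.325
```

>>> {"api": "drive_tool", "payload": {"linear": [[0, 0, -50], [0, 0, -70], [0, 0, -78], [0, 0, -78]], "angular": [[0, 0, 0], [0, 0, 0], [0, 0, 0], [0, 0, 0]], "gripper": [-1, -1, -1, -1]}}

```text
t: 15.75
tcp_pos: [0.4831, 0.2753, 0.0668]
eef_rot: [[0.996, 0.093, 0.0], [0.093, -0.996, -0.0], [0.0, 0.0, -1.0]]
force: [0.9, -1.2, -1.3]
gripper_width: 0.326
```

```bash
python3 - <<'E'
from h import *
snap('wrist','w14')
E
python3 st.py; python3 held.py w14
```

```text
15.8 [0.4833 0.2754 0.0674] 5.3 tilt [0.001 0.   ] [-0.6  0.4 -2.1] [-0.02 -0.    0.01] 0.3278967060033212
w14 0.09612584673573668 [483.3 274.7] [12.2 12.1] 87.4 bottom z 0.026125846735736674
outer ((483.6977844238281, 274.6554260253906), 17.756738662719727)
```

View pics/w14.png

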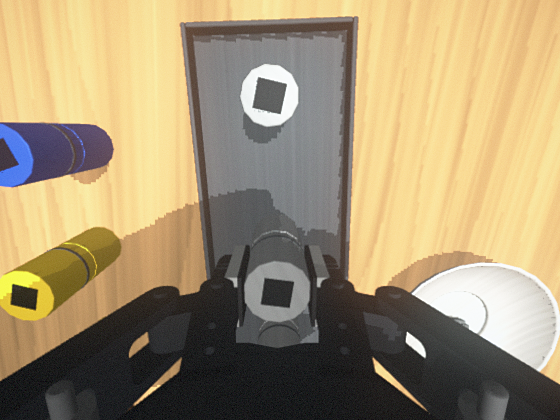

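>>> {"api": "drive_tool", "payload": {"linear": [[-1.5, 6, -8], [-1.5, 6, -20], [-1.5, 6, -24.5], [-1.5, 6, -24.5]], "angular": [[0, 0, 0], [0, 0, 0], [0, 0, 0], [0, 0, 0]], "gripper": [-1, -1, -1, -1]}}

```text
t: 16.3
tcp_pos: [0.4814, 0.2815, 0.0434]
eef_rot: [[0.996, 0.094, 0.001], [0.094, -0.996, 0.0], [0.001, -0.0, -1.0]]
force: [-5.7, -0.1, 20.7]
gripper_width: 0.327
```

>>> {"api": "drive_tool", "payload": {"linear": [[0, 0, 0.8], [0, 0, 0.8], [0, 0, 0.8], [0, 0, 45], [0, -5, 100]], "angular": [[0, 0, 0], [0, 0, 0], [0, 0, 0], [0, 0, 0], [0, 0, 0]], "gripper": [-0.2, 0.2, 0.3, 0.3, 0.3]}}

```text
t: 16.92
tcp_pos: [0.4809, 0.2761, 0.1422]
eef_rot: [[0.996, 0.095, -0.002], [0.095, -0.996, -0.001], [-0.003, 0.001, -1.0]]
force: [-0.2, -0.5, 0.0]
gripper_width: 0.651
```

```bash
python3 - <<'E'
from h import *
snap('wrist','w15')
E
python3 st.py
```

```text
16.975 [0.4831 0.2767 0.1494] 5.4 tilt [0.006 0.003] [2.  1.1 7.7] [ 0.03 -0.13 -0.04] 0.6535735651208866
```

View pics/w15.png

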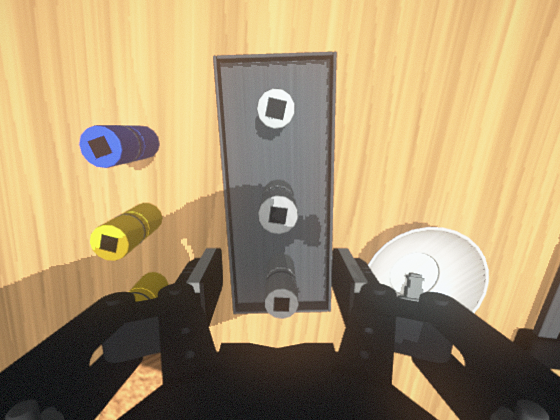

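The too-large socket stands upright at (278,214). Next I try the one nearest the machine, at (282,303).

```bash
python3 -c "
from sq import *
socks(ld('w15'),[(276,108),(278,214),(282,303)],r=20)"
```

```text
sq [472.4 355.2] [11.1 11.1] 83.6
socket [0.4722 0.3557 0.073 ] circ 472.2 355.5 dia 25.5
sq [480.9 280.8] [11.8 12. ] 88.0
socket [0.4808 0.2817 0.073 ] circ 480.8 281.6 dia 30.5
sq [491.2 206.8] [12.1 11.9] 5.3
socket [0.4906 0.2086 0.073 ] circ 490.7 208.4 dia 30.5
```

>>> {"api": "drive_tool", "payload": {"linear": [[4, -35, 0], [9, -69, 0], [9, -69, -35], [9, -69, -60], [9, -69, -60]], "angular": [[0, 0, 0], [0, 0, 0], [0, 0, 0], [0, 0, 0], [0, 0, 0]], "gripper": [0.4, 0.4, 0.4, 0.4, 0.4]}}

```text
t: 17.6
tcp_pos: [0.4896, 0.207, 0.0807]
eef_rot: [[0.996, 0.094, -0.003], [0.094, -0.996, -0.001], [-0.003, 0.001, -1.0]]
force: [-0.5, -0.2, 0.3]
gripper_width: 0.697
```

```bash
python3 - <<'E'
from h import *
snap('wrist','w16')
E
python3 st.py
```

```text
17.65 [0.4902 0.2072 0.0818] 5.4 tilt [-0.001 -0.   ] [-0.1  0.7 -0.6] [-0.01  0.04 -0.02] 0.7024107930819232
```

View pics/w16.png

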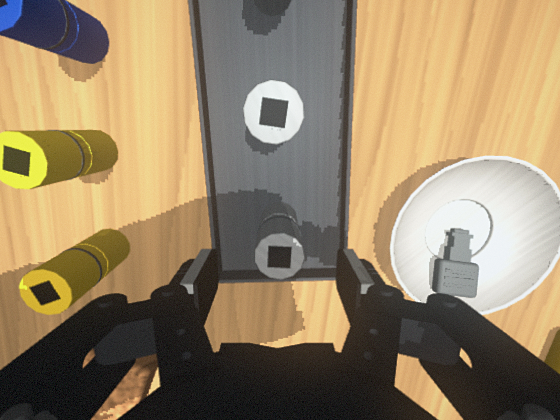

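>>> {"api": "drive_tool", "payload": {"linear": [[0.5, 0, -25], [0.5, 0, -39], [0.5, 0, -39], [0.5, 0, -39], [0.5, 0, -39]], "angular": [[0, 0, 0], [0, 0, 0], [0, 0, 0], [0, 0, 0], [0, 0, 0]], "gripper": [0.4, 0.2, -1, -1, -1]}}

```text
t: 18.27
tcp_pos: [0.491, 0.2074, 0.0438]
eef_rot: [[0.996, 0.094, 0.001], [0.094, -0.996, 0.0], [0.001, -0.0, -1.0]]
force: [-0.9, -0.3, -0.2]
gripper_width: 0.299
```

>>> {"api": "drive_tool", "payload": {"linear": [[0, 0, 0], [0, 0, 20], [0, 0, 75], [5, -40, 135], [15, -95, 185]], "angular": [[0, 0, 0], [0, 0, 0], [0, 0, 0], [0, 0, 0], [0, 0, 0]], "gripper": [-1, -1, -1, -1, -1]}}

```text
t: 18.9
tcp_pos: [0.5029, 0.1276, 0.2151]
eef_rot: [[0.995, 0.096, 0.001], [0.096, -0.995, 0.0], [0.001, -0.0, -1.0]]
force: [1.4, 0.1, -2.3]
gripper_width: 0.301
```

>>> {"api": "drive_tool", "payload": {"linear": [[12, -55, 0], [24, -110, 0], [36, -165, 0], [50, -220, 0], [61, -230, -5]], "angular": [[0, 0, 0], [0, 0, 0], [0, 0, 0], [0, 0, 0], [0, 0, 0]], "gripper": [-1, -1, -1, -1, -1]}}

```text
t: 19.52
tcp_pos: [0.5644, -0.1051, 0.2081]
eef_rot: [[0.996, 0.091, 0.001], [0.091, -0.996, -0.0], [0.001, 0.001, -1.0]]
force: [-0.1, 0.5, -2.8]
gripper_width: 0.307
```

```bash
python3 - <<'E'
from h import *
snap('wrist','w17')
E
python3 st.py; python3 held.py w17
```

```text
19.575 [ 0.5652 -0.1046  0.2072] 5.2 tilt [ 0. -0.] [-0.3 -0.8 -2.8] [ 0.01  0.03 -0.03] 0.30432823389574765
w17 0.23745801747130016 [ 564.7 -106.1] [12.  12.1] 4.5 bottom z 0.16745801747130015
outer ((565.0794677734375, -105.64599609375), 17.723785400390625)
```

View pics/w17.png

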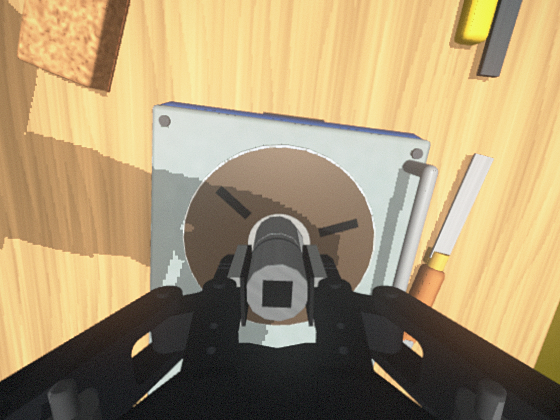

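>>> {"api": "drive_tool", "payload": {"linear": [[1.5, -9, 0], [2.9, -18.2, 0], [2.9, -18.2, -7], [2.9, -18.2, -14], [2.9, -18.2, -18]], "angular": [[0, 0, -0.03], [0, 0, -0.05], [0, 0, -0.05], [0, 0, -0.05], [0, 0, -0.05]], "gripper": [-1, -1, -1, -1, -1]}}

```text
t: 20.2
tcp_pos: [0.5671, -0.12, 0.1897]
eef_rot: [[0.999, 0.045, 0.0], [0.045, -0.999, -0.0], [0.0, 0.0, -1.0]]
force: [0.3, -1.9, 3.8]
gripper_width: 0.307
```

>>> {"api": "drive_tool", "payload": {"linear": [[0, 0, -1], [0, 0, -2], [0, 0, -3]], "angular": [[0, 0, 0], [0, 0, 0], [0, 0, 0]], "gripper": [-1, -1, -1]}}

```text
t: 20.58
tcp_pos: [0.5672, -0.1204, 0.1876]
eef_rot: [[0.999, 0.045, 0.001], [0.045, -0.999, -0.001], [0.001, 0.001, -1.0]]
force: [-0.1, -4.4, 3.7]
gripper_width: 0.308
```

```bash
python3 st.py
```

```text
20.575 [ 0.5672 -0.1204  0.1876] 2.6 tilt [ 0.001 -0.001] [-0.1 -4.4  3.7] [-0.97 -0.07  0.01] 0.3084034684003089
```

The tool sits about 4 mm short in y and there is a side force. I back off, shift and check again.

>>> {"api": "drive_tool", "payload": {"linear": [[0, 0, 8], [0, 0, 16], [0.4, -3.5, 16], [0.4, -3.5, 16]], "angular": [[0, 0, 0], [0, 0, 0], [0, 0, 0], [0, 0, 0]], "gripper": [-1, -1, -1, -1]}}

```text
t: 21.08
tcp_pos: [0.5672, -0.1238, 0.2029]
eef_rot: [[0.999, 0.044, -0.0], [0.044, -0.999, 0.0], [-0.0, -0.0, -1.0]]
force: [-0.5, 0.4, -3.0]
gripper_width: 0.303
```

```bash
python3 - <<'E'
from h import *
snap('wrist','w18')
E
python3 st.py; python3 held.py w18; python3 slot.py w18
```

```text
21.125 [ 0.5672 -0.1237  0.2028] 2.5 tilt [-0.  0.] [-0.2  0.  -2.1] [-0.03  0.    0.03] 0.30192753945597745
w18 0.23230999724893373 [ 567.5 -124.8] [12. 12.] 1.8 bottom z 0.16230999724893372
outer ((567.4224243164062, -123.87815856933594), 17.679719924926758)
w18 402 [228. 181.] ang 141.5 [ 7.1 30.2]
w18 363 [339. 203.] ang 20.8 [29.5  6.9]
```

>>> {"api": "drive_tool", "payload": {"linear": [[0, 0, -5], [0, 0, -10], [0, 0, -14], [0, 0, -17]], "angular": [[0, 0, 0], [0, 0, 0], [0, 0, 0], [0, 0, 0]], "gripper": [-1, -1, -1, -1]}}

```text
t: 21.62
tcp_pos: [0.5673, -0.1236, 0.1856]
eef_rot: [[0.999, 0.044, -0.0], [0.044, -0.999, 0.0], [-0.0, -0.0, -1.0]]
force: [0.4, 0.6, -2.4]
gripper_width: 0.307
```

```bash
python3 st.py
```

```text
21.625 [ 0.5673 -0.1236  0.1856] 2.5 tilt [-0.  0.] [ 0.4  0.6 -2.4] [-0.01 -0.01 -0.06] 0.306708451608938
```

>>> {"api": "drive_tool", "payload": {"linear": [[0, 0, -2], [0, 0, -4], [0, 0, -6], [0, 0, -6.5], [0, 0, -6.5]], "angular": [[0, 0, 0], [0, 0, 0], [0, 0, 0], [0, 0, 0], [0, 0, 0]], "gripper": [-1, -1, -1, -1, -1]}}

```text
t: 22.25
tcp_pos: [0.5674, -0.1237, 0.1798]
eef_rot: [[0.999, 0.044, 0.0], [0.044, -0.999, -0.0], [0.0, 0.0, -1.0]]
force: [-1.1, -0.3, 0.4]
gripper_width: 0.307
```

```bash
python3 st.py
```

```text
22.25 [ 0.5674 -0.1237  0.1798] 2.5 tilt [ 0. -0.] [-1.1 -0.3  0.4] [0.06 0.11 0.06] 0.30727742410003717
```

>>> {"api": "drive_tool", "payload": {"linear": [[0, 0, -1], [0, 0, -1.5], [0, 0, -1.5]], "angular": [[0, 0, 0], [0, 0, 0], [0, 0, 0]], "gripper": [-1, -1, -1]}}

```text
t: 22.62
tcp_pos: [0.5675, -0.1238, 0.1794]
eef_rot: [[0.999, 0.045, 0.001], [0.045, -0.999, -0.001], [0.001, 0.001, -1.0]]
force: [-3.7, 0.7, 12.8]
gripper_width: 0.3
```

>>> {"api": "drive_tool", "payload": {"linear": [[0, 0, 1], [0, 0, 1], [0, 0, 1], [0, 0, 1], [0, 0, 1]], "angular": [[0, 0, 0.12], [0, 0, 0.24], [0, 0, 0.36], [0, 0, 0.48], [0, 0, 0.6]], "gripper": [-1, -1, -1, -1, -1]}}

```text
t: 23.25
tcp_pos: [0.5671, -0.1237, 0.1796]
eef_rot: [[0.797, 0.603, -0.0], [0.603, -0.797, 0.0], [-0.0, -0.0, -1.0]]
force: [-3.8, -0.3, 7.0]
gripper_width: 0.307
```

```bash
python3 - <<'E'
from h import *
snap('wrist','w19')
E
python3 st.py; python3 held.py w19; python3 slot.py w19
```

```text
23.3 [ 0.5671 -0.1237  0.1796] 37.5 tilt [-0. -0.] [-3.1  0.7  7.2] [ 0.12  0.75 -0.14] 0.3056894232318534
w19 0.2089925477576029 [ 568.1 -124.3] [12. 12.] 36.4 bottom z 0.1389925477576029
outer ((567.5486450195312, -123.59475708007812), 17.679725646972656)
w19 536 [236. 174.] ang 160.1 [ 7.4 30.2]
w19 437 [347. 230.] ang 39.2 [29.9  7.2]
```

View pics/w19.png

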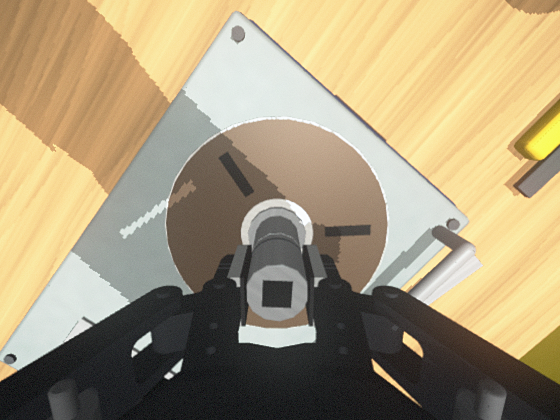

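The disc turned 18.6° with the socket. A further turn tells whether it drives steadily.

>>> {"api": "drive_tool", "payload": {"linear": [[0, 0, 0], [0, 0, 0], [0, 0, 0], [0, 0, 0], [0, 0, 0]], "angular": [[0, 0, 0.12], [0, 0, 0.24], [0, 0, 0.36], [0, 0, 0.48], [0, 0, 0.6]], "gripper": [-1, -1, -1, -1, -1]}}

```text
t: 23.92
tcp_pos: [0.5668, -0.1242, 0.1796]
eef_rot: [[0.317, 0.948, -0.001], [0.948, -0.317, -0.001], [-0.001, -0.0, -1.0]]
force: [-5.5, -4.2, 6.7]
gripper_width: 0.303
```

```bash
python3 - <<'E'
from h import *
snap('wrist','w20');snap('scene','s20')
i=ld('s20')['img'][150:300,120:300,::-1]; cv2.imwrite('pics/s20c.png',cv2.resize(i,None,fx=4,fy=4))
E
python3 st.py; python3 held.py w20; python3 slot.py w20
```

```text
24.025 [ 0.5668 -0.1241  0.1796] 71.5 tilt [-0.001 -0.001] [-5.5 -3.   6.9] [-0.53  1.17 -0.  ] 0.3038821445114419
w20 0.20918162700609222 [ 568.2 -124. ] [11.9 12. ] 70.8 bottom z 0.1391816270060922
outer ((567.3223876953125, -123.71300506591797), 17.653945922851562)
w20 534 [236. 173.] ang -165.8 [30.1  7.3]
w20 423 [347. 231.] ang 73.2 [29.5  7. ]
```

View pics/s20c.png

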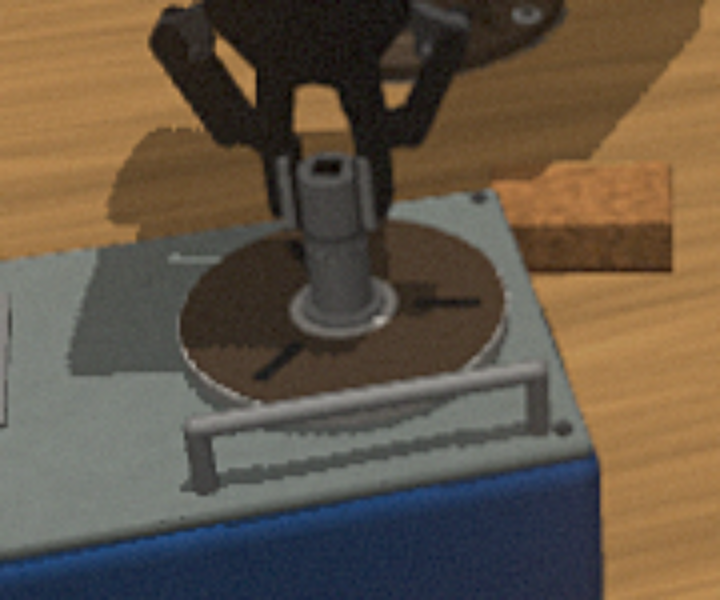

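The disc followed the socket 34.1° for 34.4°, so this one fits. I relax the wind-up slightly with a light push down and check everything once more.

>>> {"api": "drive_tool", "payload": {"linear": [[0, 0, -0.3], [0, 0, -0.5], [0, 0, -0.5]], "angular": [[0, 0, -0.06], [0, 0, -0.12], [0, 0, -0.12]], "gripper": [-1, -1, -1]}}

```text
t: 24.4
tcp_pos: [0.5671, -0.124, 0.1795]
eef_rot: [[0.432, 0.902, 0.0], [0.902, -0.432, -0.001], [-0.001, 0.0, -1.0]]
force: [-6.0, -2.6, 10.5]
gripper_width: 0.309
```

```bash
python3 - <<'E'
from h import *
snap('wrist','w21');snap('top','t21');snap('scene','s21')
C=cloud(ld('t21'));Z=C[:,:,2]
m=(Z>.062)&(Z<.08);m[:230]=0;m[270:]=0;m[:,220:]=0
n,l,st,ce=cv2.connectedComponentsWithStats(m.astype(np.uint8))
print([(st[i,4],C[l==i].mean(0).round(4)) for i in range(1,n) if st[i,4]>25])
E
python3 st.py; python3 held.py w21; python3 slot.py w21
```

```text
[(np.int32(157), array([0.4817, 0.2796, 0.0719])), (np.int32(120), array([0.4728, 0.355 , 0.0717]))]
24.55 [ 0.5671 -0.1241  0.1795] 64.4 tilt [ 0.    -0.001] [-5.3 -1.  10.3] [-0.39  1.07  0.01] 0.30405460719244864
w21 0.2089606448087259 [ 568.5 -124.1] [12. 12.] 63.7 bottom z 0.13896064480872589
outer ((568.2796020507812, -123.51788330078125), 17.71693229675293)
w21 538 [228. 179.] ang -165.0 [30.2  7.4]
w21 439 [346. 221.] ang 74.1 [30.   7.4]
```

View pics/t21.png

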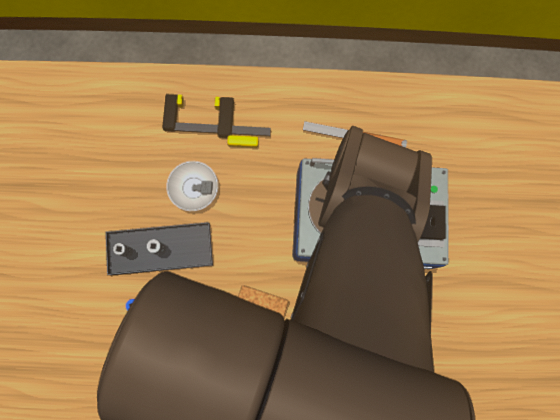

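View pics/s21.png

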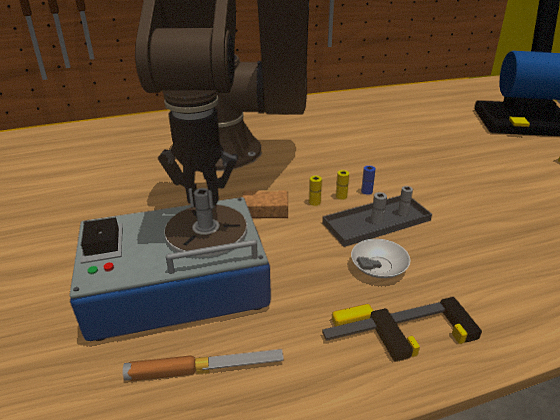

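The key lies in the dish, two sockets stand upright in the tray, and the right socket sits upright on the nut. The rest of the bench is untouched, so I hand in.

```bash
python3 -c "
from workcell import *
print(close_job())"
```

```text
the job is handed in; nothing more can be done
None
```

I handed the job in at about 24.6 s. The arm is holding the fitting socket upright and fully down on the nut.

- **Key:** I pulled it out and put it in the dish. It first stood on its tongue, so I tipped it over with closed fingers. The last pictures show it lying in the dish.
- **Socket that did not fit:** The middle socket went down to the washer but turned about 34° while the disc slots stayed put, so it is too large. It is back upright in the middle of the tray.
- **Socket that fits:** On the first descent the socket from the machine end of the tray met a side force, about 4 mm off in y. I backed off, re-centred and it went down freely.
    - **Last check:** Its mouth is at z = 0.139 m, the washer's height, pressed down with about 10 N and no measurable tilt.
    - **Turn test:** In the second turn the disc moved 34.1° while the socket moved 34.4°.
- **Not tried:** The third socket was never lifted. It still stands in the tray.
- **Readings that disagreed:** In the first turn the disc lagged the socket by about 16°, more than the 10° of play given. My estimate of the nut's angle may have been a few degrees off, since two views gave 1.6° and 8.9°. A small sideways force of about 5 N remains on the socket.

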